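# Press the leftovers' lids shut in order

### The job

The leftovers are packed for the fridge, but their lids only rest on top: with your fingertips, gently press the middle of the green lid until it is fully shut, then the teal one, and the orange one last, because that box is still warm and should steam off as long as it can. Only touch the lids: do not grip, lift, tip or push the boxes about, do not press a lid before its turn, and leave everything else standing where it is.

Things in the scene. Friction and masses are not known exactly. Their poses are not given: they have to be found in the camera images.
- green_box: White oblong plastic fridge box, 124 (its own x) by 94 (y) by 52 mm without its lid, with a flat green push-on lid 134 by 104 mm. Its origin is the middle of its underside, z up. Loose, about 0.45 kg. It stands at one of three places side by side; the boxes swap places.
- green_box_lid (a joint): Height of the green lid above shut, in m: 0 is fully shut, larger is higher; it starts 0.005 to 0.009 and stops at 0. It slides straight up and down without tilting, with about 2.5 N of friction, and stays where it is pushed. The lid is also springy: under the finger it gives about 0.4 mm per N (6 mm at most, not counted in this value) and springs back.
- green_lid_middle (a point): Middle of the upper face of the green lid, moving with the lid; 58 mm above the worktop when the lid is shut and untouched. A stacking rim 1 mm high runs just inside the lid's edge; the rest of the face is flat.
- teal_tub: Milky round serving tub with a flat teal (blue-green) snap lid about 202 mm across with a small tab on its rim toward the tub's own -x; 228 by 206 by 53 mm over all. Its origin is the middle of its underside, z up. Loose, about 0.45 kg. It stands at one of three places side by side; the boxes swap places. Its lid's middle lies 11 mm from the origin toward the tub's own +x.
- teal_tub_lid (a joint): Height of the teal lid above shut, in m: 0 is fully shut, larger is higher; it starts 0.005 to 0.009 and stops at 0. It slides straight up and down without tilting, with about 2 N of friction, and stays where it is pushed. The lid is also springy: under the finger it gives about 0.4 mm per N (6 mm at most, not counted in this value) and springs back.
- teal_lid_middle (a point): Middle of the upper face of the teal lid, moving with the lid; 53 mm above the worktop when the lid is shut and untouched. The face is flat.
- orange_box: Round glass food box with a flat orange snap lid 143 mm across; 148 by 148 by 56 mm over all. Its origin is the middle of its underside, z up. Loose, about 0.45 kg. It stands at one of three places side by side; the boxes swap places.
- orange_box_lid (a joint): Height of the orange lid above shut, in m: 0 is fully shut, larger is higher; it starts 0.005 to 0.009 and stops at 0. It slides straight up and down without tilting, with about 3 N of friction, and stays where it is pushed. The lid is also springy: under the finger it gives about 0.4 mm per N (6 mm at most, not counted in this value) and springs back.
- orange_lid_middle (a point): Middle of the upper face of the orange lid, moving with the lid; 54 mm above the worktop when the lid is shut and untouched. The face is flat.
- dark_cap_jar: Bystander: slim spice jar with a dark cap, 41 mm across, 105 mm tall, behind and between the boxes. Origin under its middle.
- yellow_cap_jar: Bystander: slim spice jar with a yellow-brown cap, 42 mm across, 96 mm tall, behind and between the boxes. Origin under its middle.
- sport_bottle: Bystander: blue sports bottle, 73 mm across, 215 mm tall, at the back right near the sink. Origin under its middle.
- flat_tin: Bystander: flat round food tin, 86 mm across, 40 mm tall, at the left. Origin under its middle.
- white_mug: Bystander: white mug, 78 mm across (110 with its handle), 97 mm tall, at the left. Origin under its middle.

How it is judged:
By the outcome, as a careful person would: the job done as asked, in the order asked, and still so for the second after the job is handed in, with the robot touching nothing.
It also fails if it takes over 64 s, if anything falls off the work surface, if the arm or the gripper's body presses on something with over 40 N, if the wrist force passes 120 N, or if a joint passes its speed limit or range.

### The arm

A 6-joint arm with a two-finger parallel gripper is mounted at the origin on a cart in front of the work surface, level with it; the furniture and walls round the work are solid. World frame = base frame: x ahead of the robot, y to its left, z up, the work surface at z = 0. Lengths are in m, angles in rad, forces in N, time in s.
With the tool pointing down it reaches from about 0.3 to 0.775 m from the base axis. Payload 14.6 kg.
Tool frame: the origin (TCP) lies midway between the tips of the shut fingers; the grasp point (between the pads) lies grip_point_offset behind it (grip_point_offset is the distance from the TCP to the grasp point, in m); z points along the fingers, y is the line along which they close (so a half turn about z gives the same grasp; the last joint's range is limited). The gripper opens to 94 mm and grips with 3 to 60 N. Pads are 16 mm wide; open, the fingers measure 119 mm over their backs; the gripper's body (75 mm by 177 mm) begins 78 mm behind the grasp point.
Start: joints at [1.173, 0.3, 1.521, -0, 1.321, -0.067], TCP at [0.179, 0.52, 0.205] pointing down, gripper open.
Joint ranges: [-3.03, 3.03], [-0.79, 2.21], [0.23, 2.52], [-1.04, 4.18], [0, 3.07], [-2.55, 2.55]. Speed limits (rad/s): [2.22, 2.22, 2.57, 3.14, 3.14, 3.14].

### API

Orientations are given as a unit quaternion [w, x, y, z].
In Python, from plant import movep, move_straight, set_joints, open_jaws, grasp, dwell, solve_ik, get_state, get_image, camera_params, PlanningError, finish_job, find_in, grip_point_offset gives the robot as it stands. Calls block until the motion is done:
- movep(position, orientation): joint-space move of the TCP to a pose.
- move_straight(position, ori=None, velocity=0.15, f_stop=None): straight line of the TCP; ori=None keeps the orientation; velocity is the mean speed in m/s. With f_stop (N) it stops when the force on the tool has changed by that much, and returns True; else False.
- set_joints(angles): joint-space move.
- open_jaws() and grasp(effort=None): open the fingers fully, or close them until they stop; effort is the grip in N (None keeps the last).
- dwell(seconds).
- solve_ik(position, orientation): joint angles nearest the present ones, or None.
- get_state(): the state.
- get_image(name): name is "scene" or "top" or "wrist"; returns (picture, depth): 384x512x3 uint8, red, green, blue; 384x512 float32, m along the optical axis (not along the pixel's ray), 0 where there is no reading.
- camera_params(name): a dict with "mtx" (3x3 intrinsics, pixels), "position" and "orientation" of the camera in the world. Camera axes: x right, y down, z forward; pixel columns grow to the right and rows downward; lengths in m; the calibration is good to about 2 mm. A picture is of the moment at which its call begins: read the wrist's pose just before it. camera_params takes no time and is no camera call; for the wrist camera it gives the pose at the moment of the call.
A pose or a line that the arm cannot do raises PlanningError and nothing moves.
- finish_job(): hands the job in; it is judged then, once.
Trained networks look in the newest picture that a camera, given by its name, has taken for a name from the list of things; names that differ only in an ending like _2 or _b are one class to them, and where a whole thing is asked for, a point or a joint stands for the part that bears it (a point fixed in the world has none). Each returns a list of dicts, best first, with "p" (0 to 1); they miss things now and then, are a little off and sometimes report something else, mostly with a low value. They report only what shows in the picture. A call takes as long as a camera call.
- find_in(label, camera): "rect" ([left, top, right, bottom] in pixels, round what is visible of it).
The state is a dict: "t": time; "joint_pos": joint angles; "dq": joint speeds; "joint_torque": joint torques, N m; "eef_pos": TCP position; "ee_rot": TCP orientation; "force": force on the tool from outside, world axes, zero at the start; "ft_torque": the same for the moment, N m; "gripper_width": finger opening in m; "gripper_force": force on a finger pad.
Only numpy, scipy, OpenCV 4.12 (cv2) and the standard library are available. Lean on these libraries where they do the work, as an engineer would, in place of code of your own. Each camera call takes 0.05 s, during which the arm holds its last target. There are 200 camera calls.

## Working session

There is one attempt and no reset: what is moved stays moved. The work goes in short steps, each a Python script; the robot and the scene stay as the last script left them, time stands still between calls to the robot, and variables do not carry over. Pictures are saved under pics/ and viewed, at most 10 in all, crops included, and the job is handed in when it is done.

```bash
mkdir -p pics; ls; python3 - <<'E'
from plant import *
import cv2,numpy as np
for c in ["top","scene"]:
    im,d=get_image(c); cv2.imwrite(f"pics/{c}0.png",im[:,:,::-1]); np.save(f"pics/{c}0.npy",d)
    p=camera_params(c); print(c,p)
    for n in ["green_box_lid","teal_tub_lid","orange_box_lid","green_box","teal_tub","orange_box","dark_cap_jar","yellow_cap_jar"]:
        print(n,[(np.round(r["rect"]).tolist(),round(r["p"],2)) for r in find_in(n,c)[:2]])
s=get_state();print(s["t"],s["eef_pos"],s["ee_rot"],s["force"],s["gripper_width"],grip_point_offset)
E
```

```text
pics
plant.py
top {'mtx': array([[481.78501581,   0.        , 255.58580117],
       [  0.        , 481.78501581, 188.86388014],
       [  0.        ,   0.        ,   1.        ]]), 'position': array([-0.54957552, -0.36547988,  1.53795391]), 'orientation': array([-0.26678205,  0.7936705 , -0.51874445,  0.17268083])}
green_box_lid [([335.0, 198.0, 368.0, 228.0], 0.95)]
teal_tub_lid [([252.0, 164.0, 303.0, 214.0], 0.83)]
orange_box_lid [([198.0, 150.0, 231.0, 181.0], 0.85)]
green_box [([336.0, 196.0, 366.0, 232.0], 0.74), ([196.0, 153.0, 228.0, 180.0], 0.33)]
teal_tub [([248.0, 165.0, 301.0, 208.0], 0.94)]
orange_box [([198.0, 151.0, 227.0, 184.0], 0.63)]
dark_cap_jar [([253.0, 143.0, 268.0, 168.0], 0.75)]
yellow_cap_jar [([319.0, 168.0, 334.0, 188.0], 0.52)]
scene {'mtx': array([[410.55311748,   0.        , 256.48896326],
       [  0.        , 410.55311748, 192.31683441],
       [  0.        ,   0.        ,   1.        ]]), 'position': array([-0.12436303, -0.29708027,  1.44543133]), 'orientation': array([-0.203069  ,  0.85214296, -0.46900822,  0.11245733])}
green_box_lid [([332.0, 215.0, 364.0, 252.0], 0.69)]
teal_tub_lid [([246.0, 167.0, 306.0, 219.0], 0.8)]
orange_box_lid [([193.0, 146.0, 232.0, 179.0], 0.61)]
green_box [([330.0, 214.0, 363.0, 255.0], 0.66)]
teal_tub [([246.0, 166.0, 307.0, 221.0], 0.93)]
orange_box [([194.0, 142.0, 229.0, 177.0], 0.62)]
dark_cap_jar [([132.0, 128.0, 160.0, 158.0], 0.73), ([263.0, 145.0, 272.0, 168.0], 0.55)]
yellow_cap_jar [([329.0, 216.0, 365.0, 253.0], 0.42)]
0.9 [0.17866004 0.52017397 0.2054579 ] [-1.57913186e-06  1.64684613e-01  9.86346277e-01  1.73833934e-05] [0.47664142 0.10725752 0.25682551] 0.09395949254702857 0.0188
```

```bash
python3 - <<'E'
import cv2
a=cv2.imread("pics/scene0.png"); cv2.imwrite("pics/v1.png",cv2.resize(a[90:300,80:400],None,fx=2.5,fy=2.5,interpolation=cv2.INTER_CUBIC))
E
```

```text
(no output)
```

View pics/v1.png

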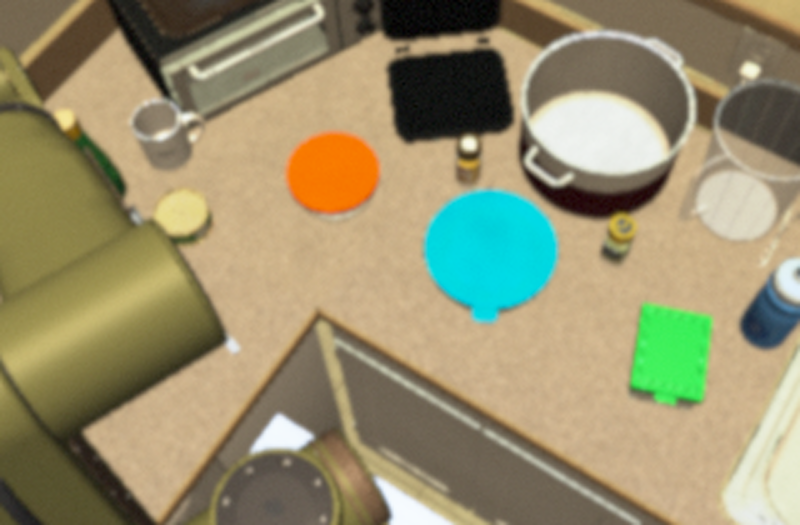

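```bash
cat > h.py <<'E'
import numpy as np,cv2
from scipy.spatial.transform import Rotation as R
def cloud(p,d):
    K=p["mtx"];v,u=np.mgrid[:d.shape[0],:d.shape[1]]
    c=np.dstack([(u-K[0,2])/K[0,0]*d,(v-K[1,2])/K[1,1]*d,d])
    q=np.array(p["orientation"])[[1,2,3,0]]
    return c@R.from_quat(q).as_matrix().T+p["position"]
E
python3 - <<'E'
from plant import *
from h import *
for c in ["top","scene"]:
    im=cv2.imread(f"pics/{c}0.png");d=np.load(f"pics/{c}0.npy");P=cloud(camera_params(c),d)
    hsv=cv2.cvtColor(im,cv2.COLOR_BGR2HSV)
    r={"top":dict(g=[335,197,368,230],t=[248,164,303,214],o=[197,150,231,183]),"scene":dict(g=[330,214,365,255],t=[246,166,307,221],o=[193,143,232,179])}[c]
    for k,(a,b,e,f) in r.items():
        u,v=(a+e)//2,(b+f)//2
        print(c,k,hsv[v,u],P[v,u].round(3))
        h=hsv[b-4:f+5,a-4:e+5].astype(int); Q=P[b-4:f+5,a-4:e+5]
        m=(abs(h[...,0]-int(hsv[v,u,0]))<12)&(h[...,1]>0.5*hsv[v,u,1])&(d[b-4:f+5,a-4:e+5]>0)&(abs(Q[...,2]-0.06)<.02)
        X=Q[m]; print("  n",m.sum(),"mean",X.mean(0).round(4),"med z",np.median(X[:,2]).round(4),"min",X.min(0).round(3),"max",X.max(0).round(3), "mar",[np.round(x,3) for x in cv2.minAreaRect(X[:,:2].astype(np.float32))], "circ",cv2.minEnclosingCircle(X[:,:2].astype(np.float32)))
E
```

```text
top g [ 64 144 234] [ 0.506 -0.282  0.064]
  n 894 mean [ 0.5098 -0.2885  0.0639] med z 0.0641 min [ 0.438 -0.356  0.041] max [ 0.594 -0.22   0.077] mar [array([ 0.512, -0.288]), array([0.146, 0.104]), np.float64(19.682)] circ ((0.5159281492233276, -0.2865128517150879), 0.0816413015127182)
top t [ 93 170 231] [0.497 0.017 0.064]
  n 1783 mean [0.5165 0.0188 0.0591] med z 0.0592 min [ 0.411 -0.08   0.04 ] max [0.626 0.121 0.074] mar [array([0.522, 0.022]), array([0.203, 0.206]), np.float64(81.655)] circ ((0.5120853781700134, 0.021461157128214836), 0.11398059129714966)
top o [ 11 189 244] [0.509 0.285 0.06 ]
  n 680 mean [0.5119 0.2899 0.0614] med z 0.0616 min [0.431 0.227 0.041] max [0.582 0.37  0.075] mar [array([0.518, 0.29 ]), array([0.156, 0.11 ]), np.float64(43.024)] circ ((0.5081283450126648, 0.30255141854286194), 0.07931167632341385)
scene g [ 65 184 242] [ 0.498 -0.289  0.068]
  n 1019 mean [ 0.511  -0.2873  0.064 ] med z 0.0642 min [ 0.439 -0.353  0.05 ] max [ 0.595 -0.218  0.073] mar [array([ 0.512, -0.287]), array([0.147, 0.102]), np.float64(19.662)] circ ((0.5156953930854797, -0.28692319989204407), 0.0808057114481926)
scene t [ 91 255 225] [0.507 0.013 0.058]
  n 2017 mean [0.5174 0.0204 0.0593] med z 0.0593 min [ 0.412 -0.077  0.048] max [0.623 0.123 0.07 ] mar [array([0.522, 0.023]), array([0.199, 0.201]), np.float64(78.388)] circ ((0.5137453675270081, 0.017102999612689018), 0.11284542083740234)
scene o [ 14 255 247] [0.494 0.3   0.056]
  n 968 mean [0.5012 0.3009 0.0616] med z 0.0616 min [0.43  0.229 0.05 ] max [0.576 0.376 0.074] mar [array([0.502, 0.301]), array([0.147, 0.145]), np.float64(86.364)] circ ((0.5040803551673889, 0.30168259143829346), 0.07641497999429703)
```

The view shows orange at left (scene px 213,160), teal in the middle (276,189) and green at right (349,232). The teal and green lids have tabs toward the robot. Next I fit the middles from contours projected onto the lid planes, and check what tall things stand nearby.

```bash
cat > meas.py <<'E'
from h import *
from scipy.optimize import least_squares
def project(p,uv,z):
    q=np.array(p["orientation"])[[1,2,3,0]]
    r=np.c_[uv,np.ones(len(uv))]@np.linalg.inv(p["mtx"]).T@R.from_quat(q).as_matrix().T
    return p["position"]+r*((z-p["position"][2])/r[:,2])[:,None]
def lid(im,d,p,hue,box,name):
    hsv=cv2.cvtColor(im,cv2.COLOR_RGB2HSV).astype(int); a,b,e,f=box
    m=((abs(hsv[...,0]-hue)<12)&(hsv[...,1]>90)).astype(np.uint8); w=np.zeros_like(m); w[b-5:f+6,a-5:e+6]=1; m*=w
    n,l,st,_=cv2.connectedComponentsWithStats(m); m=(l==1+st[1:,4].argmax())
    z=np.median(cloud(p,d)[m&(d>0)][:,2])
    k=max(cv2.findContours(m.astype(np.uint8),0,1)[0],key=len)[:,0].astype(float)
    X=project(p,k,z)[:,:2]
    if name=="green":
        best=None
        for t0 in (0,.3,-.3):   # signed distance to rectangle 134 x 104
            def res(q):
                c,s=np.cos(q[2]),np.sin(q[2]); Y=abs((X-q[:2])@np.array([[c,-s],[s,c]]))-[.065,.050]
                return np.linalg.norm(np.maximum(Y,0),axis=1)+np.minimum(Y.max(1),0)
            r=least_squares(res,[*X.mean(0),t0],loss="soft_l1",f_scale=.002)
            if best is None or r.cost<best.cost: best=r
        o=best.x
    else:
        o=least_squares(lambda q:np.hypot(*(X-q[:2]).T)-q[2],[*X.mean(0),.08],loss="soft_l1",f_scale=.002).x
    return o.round(4),z.round(4),int(m.sum())
B=dict(green=(64,[330,214,365,255]),teal=(92,[246,166,307,225]),orange=(12,[193,143,232,179]))
E
python3 - <<'E'
from plant import *
from meas import *
im,d=get_image("scene");p=camera_params("scene")
for k,(h,b) in B.items(): print(k,lid(im,d,p,h,b,k))
im,d=get_image("top");pt=camera_params("top")
for k,(h,b) in dict(green=(64,[335,197,368,230]),teal=(92,[248,164,303,214]),orange=(12,[197,150,231,183])).items(): print("top",k,lid(im,d,pt,h,b,k))
G={}
for c in ["top","scene"]:
    X=cloud(camera_params(c),np.load(f"pics/{c}0.npy")).reshape(-1,3)
    X=X[(X[:,0]>.3)&(X[:,0]<.9)&(abs(X[:,1])<.6)&(X[:,2]<.4)]
    g=np.zeros((15,30)); np.maximum.at(g,(((X[:,0]-.3)/.04).astype(int).clip(0,14),((X[:,1]+.6)/.04).astype(int).clip(0,29)),X[:,2])
    print(c,"rows x from .3 step .04, cols y from -.6 (cm)");print("\n".join(" ".join(f"{int(v*100):2d}" for v in r) for r in g))
f=[]
for _ in range(20): dwell(.02); f.append(get_state()["force"])
print(np.std(f,0),np.mean(f,0))
E
```

```text
green (array([ 0.5133, -0.2865,  0.3408]), np.float64(0.064), 1036)
teal (array([0.5209, 0.0223, 0.1008]), np.float64(0.0591), 2070)
orange (array([0.5054, 0.3047, 0.0792]), np.float64(0.0609), 1136)
top green (array([ 0.5116, -0.2877,  0.3441]), np.float64(0.0644), 900)
top teal (array([0.5194, 0.0201, 0.1012]), np.float64(0.0593), 1799)
top orange (array([0.5036, 0.2996, 0.076 ]), np.float64(0.0622), 868)
top rows x from .3 step .04, cols y from -.6 (cm)
 1  1  1  1  0  0  0  1  1  1  0  1  1  0  0  0  0  1  0  1  0  0  0  0  0  0  0  0  0  0
 1  1  1  1  1  1  1  1  0  1  1  1  0  1  0  1  1  0  1  1  1  0  0  0  0  0  0  0  0  0
 1  1  1  1  1  1  0  1  1  0  1  1  1  6  6  6  0  0  1  0  1  1  1  1  0  0  0  0  0  0
 0  0  0  1  1  1  7  7  7  1  1  1  1  6  6  6  6  6  1  1  1  6  6  0  0  0  0  0 18 21
 0  0  0  1  0  1  7  7  7  6  0  1  1  6  6  6  6  7  0  1  7  6  6  6  0  0  0 18 20 23
 0  0  0  1  0  1  7  7  7  6  1  1  1  7  6  6  6  6  6  1  7  6  7  6  6  0  0 18 23 22
 0  0  0  1  1  0  7  7  7  7  1  0  1  6  6  7  6  6  5  0  6  7  7  6  6  0 18 20 23 21
12 13  6 
[... 1485 characters left out ...]
 14 13 11 19 22 18  0  0  0  0 10  9 16 16 16  6 10 11  0  4  4  3  0  0 18 18 23 21 21
 0  0  4  9 19 19 18  0  1  0  1 16 16 16 15 16 16  0  1  4  4  4  5  3  0 18 23 22 21 21
 0  0  1  7  0  0  1 22 23 22 21 16 16  0  0  0 16 16  4  4  4  4  4  4  0 14 23 22 21 21
 0  0  3  5  1  0 22 23 22 23 23 16  0  0  1  1  0 16  4  5  5  4  4 11 19 20 22 21 21 21
 5  4  7  5  0 16 23  6  0  3 23 16  1  1  1  1  1 17  4  4  4  4 13 22 22 23 23 22 21 21
 8  9 37 36 24 18 23  0  0  0 23 16 13  1  1  1 16 16  0  4  5 18 23 24 24 20 21 22 22 22
38 37 38 37 37 37 37 37 37 37 37 37 37 37 37 37 37 37 37 37 37 37 37 37 38 37 37 37 37 37
[0.45167151 0.53737119 0.41274645] [ 0.03229958  0.1554807  -0.07225083]
```

```bash
cat > press.py <<'E'
from plant import *
from h import *
def down(deg):
    a=np.radians(deg); y=np.array([np.cos(a),np.sin(a),0]); z=np.array([0,0,-1.])
    q=R.from_matrix(np.c_[np.cross(y,z),y,z]).as_quat(); return q[[3,0,1,2]]
def press(xy,top,shut,deg,f=7):
    movep([*xy,.19],down(deg))
    move_straight([*xy,top+.015],velocity=.12); dwell(.2)
    f0=get_state()["force"]
    hit=move_straight([*xy,shut-.0055],velocity=.015,f_stop=f)
    s=get_state(); print("hit",hit,"tcp",s["eef_pos"].round(4),"F",(s["force"]-f0).round(2),"t",s["t"])
    move_straight([*xy,.19],velocity=.12); print("t",get_state()["t"])
E
python3 - <<'E'
from press import *
from meas import *
p=camera_params("scene")
im=cv2.imread("pics/scene0.png")[:,:,::-1].copy()
hsv=cv2.cvtColor(im,cv2.COLOR_RGB2HSV); m=(abs(hsv[...,0].astype(int)-12)<8)&(hsv[...,1]>185); m[:140]=0;m[185:]=0;m[:,:185]=0;m[:,240:]=0
v,u=np.nonzero(m); X=project(p,np.c_[u,v].astype(float),.0612); print("orange",X.mean(0),m.sum(),"equiv radius",X.min(0),X.max(0))
grasp(10); print(get_state()["gripper_width"],get_state()["t"])
press((.5125,-.287),.064,.058,60)
im,d=get_image("scene"); cv2.imwrite("pics/s1.png",im[:,:,::-1]); np.save("pics/s1.npy",d)
for k in ["green","teal","orange"]: print(k,lid(im,d,p,*B[k],k))
E
```

```text
orange [0.50205494 0.3019993  0.0612    ] 910 equiv radius [0.43003777 0.22999144 0.0612    ] [0.57458975 0.37422096 0.0612    ]
0.0003623004296884027 2.75
hit True tcp [ 0.5125 -0.287   0.0551] F [-2.43  2.22  7.78] t 8.525
t 9.8
green (array([ 0.512 , -0.2869,  0.3326]), np.float64(0.0587), 1014)
teal (array([0.5351, 0.0328, 0.082 ]), np.float64(0.0592), 243)
orange (array([-0.5255,  0.5508,  0.9654]), np.float64(0.639), 27)
```

The first press looks shut: the tip stopped 2.9 mm below the shut height at 7.8 N, well above the friction. I'll re-press green a little harder to confirm, then do teal with a short hold.

```bash
sed -i 's/^    s=get_state(); print("hit"/    dwell(.3); s=get_state(); print("hit"/; s/f=7/f=9/' press.py
python3 - <<'E'
from press import *
from meas import *
press((.5125,-.287),.059,.058,60)
press((.520,.021),.0592,.053,90)
movep([.36,.021,.25],down(90))
im,d=get_image("top"); cv2.imwrite("pics/t2.png",im[:,:,::-1]);p=camera_params("top")
im2,d2=get_image("scene"); cv2.imwrite("pics/s2.png",im2[:,:,::-1])
for k,(h,b) in dict(green=(64,[335,197,368,230]),teal=(92,[248,164,303,214]),orange=(12,[197,150,231,183])).items():
    for a in ((im,d,p,h,b,k),(im2,d2,camera_params("scene"),*B[k],k)):
        try: print(k,lid(*a))
        except Exception as e: print(k,e)
cv2.imwrite("pics/v2.png",np.hstack([cv2.resize(x[100:280,150:400,::-1],None,fx=1.6,fy=1.6) for x in (im,im2)]))
E
```

```text
hit True tcp [ 0.5126 -0.287   0.0548] F [-2.67  1.67  7.12] t 12.9333
t 14.2167
hit True tcp [0.5201 0.021  0.05  ] F [-1.75 -0.92  8.61] t 18.5
t 19.825
green (array([ 0.5115, -0.2878,  0.3364]), np.float64(0.0589), 889)
green (array([ 0.5134, -0.2863,  0.3474]), np.float64(0.0586), 1027)
teal (array([0.5061, 0.01  , 0.092 ]), np.float64(0.0532), 1469)
teal (array([0.5229, 0.0119, 0.0917]), np.float64(0.053), 1361)
orange (array([0.1017, 0.1227, 0.0357]), np.float64(0.6312), 5)
orange (array([0.507 , 0.3099, 0.0757]), np.float64(0.0612), 707)
```

View pics/v2.png

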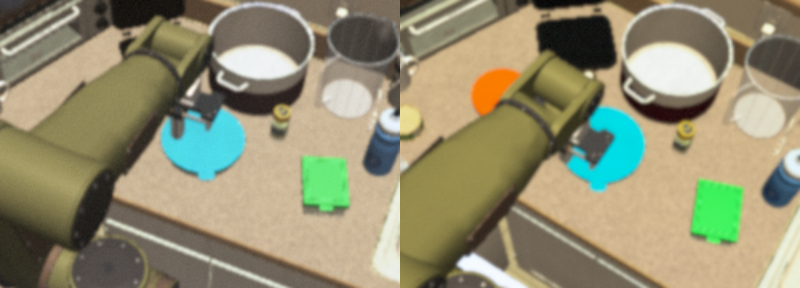

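Green stands unmoved and flat. The teal lid reads 53 mm and so is shut; the arm partly hides it at right-panel px (605,145). Orange (500,92) is still up. Now orange.

```bash
python3 - <<'E'
from press import *
from meas import *
press((.5025,.3015),.0614,.054,105)
movep([.2,.50,.25],down(72))
for c,bx in (("top",dict(green=(64,[335,197,368,230]),teal=(92,[248,164,303,214]),orange=(12,[197,150,231,183]))),("scene",B)):
    im,d=get_image(c);p=camera_params(c)
    for k in bx: print(c,k,lid(im,d,p,*bx[k],k))
cv2.imwrite("pics/v3.png",cv2.resize(im[90:300,80:400,::-1],None,fx=2.5,fy=2.5))
print(get_state()["t"])
E
```

```text
hit True tcp [0.5026 0.3015 0.0511] F [-2.77 -2.26  8.54] t 25.0083
t 26.325
top green (array([ 0.5117, -0.2878,  0.3362]), np.float64(0.0587), 890)
top teal (array([0.5197, 0.0203, 0.101 ]), np.float64(0.0531), 1785)
top orange (array([0.5006, 0.3019, 0.0782]), np.float64(0.0561), 690)
scene green (array([ 0.5134, -0.2862,  0.3472]), np.float64(0.0585), 1025)
scene teal (array([0.5211, 0.0222, 0.1006]), np.float64(0.053), 2054)
scene orange (array([0.5045, 0.3044, 0.0796]), np.float64(0.0543), 1140)
27.8
```

View pics/v3.png

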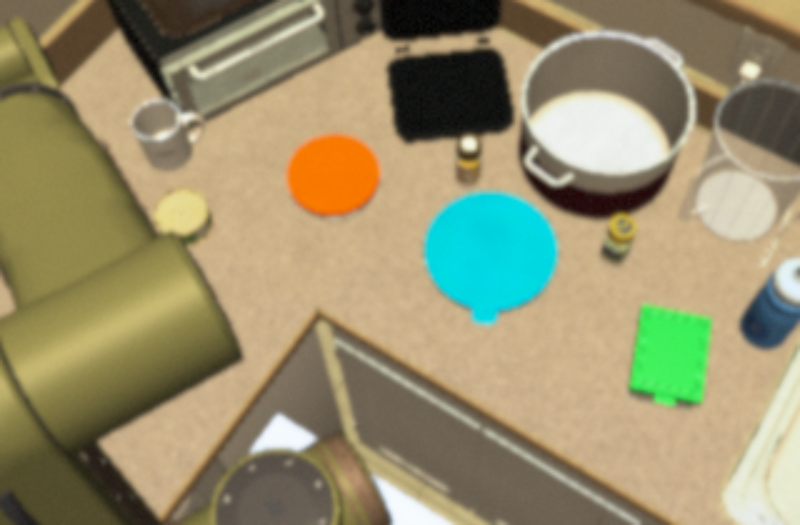

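All three lids are down (heights about 58, 53 and 54 mm), the boxes and bystanders stand where they were, and the arm is clear.

```bash
python3 -c "
from plant import *
print(finish_job())"
```

```text
the job is handed in; nothing more can be done
None
```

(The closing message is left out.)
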